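# Press a snap cap home in the bench vial capper

### The arm

A 7-joint arm with a two-finger parallel gripper is mounted at the origin on the work surface. World frame = base frame: x ahead of the robot, y to its left, z up, the work surface at z = 0. Lengths are in m, angles in rad, forces in N, time in s.
With the tool pointing down it reaches from about 0.35 to 0.9 m from the base axis. Payload 8.1 kg.
Tool frame: the origin (TCP) lies on the centre line of the jaws, within the pads' length; the fingertips stand 19 mm ahead of it and the grasp point (between the pads) is the TCP; z points along the fingers, y is the direction in which the jaws open and shut (so a half turn about z gives the same grasp; the last joint's range is limited). The gripper opens to 92 mm and grips with 3 to 60 N. Pads are 19 mm wide; open, the fingers measure 130 mm over their backs; the gripper's body (75 mm by 190 mm) begins 47 mm behind the grasp point.
Start: joints at [-1.389, 0.434, 0.025, 1.573, -0.012, 1.134, -0.075], TCP at [0.176, 0.6, 0.246] pointing down, gripper open.
Joint ranges: [-2.62, 2.62], [-0.44, 2.09], [-1.27, 1.32], [0.08, 2.57], [-1.32, 4.46], [0.12, 2], [-2.74, 2.74]. Speed limits (rad/s): [2.22, 2.22, 3.01, 3.01, 3.14, 3.14, 3.14].

### API

Orientations are given as a rotation vector (axis times angle).
In Python, from cell import monitor, imaging, workorder, outline_of gives the robot as it stands.
- The arm moves only by the tool move_arm, never from a script. Its argument "series" is a list of rows, each a list of 6 numbers: the shift along the world's x, y, z in cm, then the turn, a rotation vector about the world's x, y, z in degrees. A call has 1 to 8 rows; each row shifts and turns the commanded pose from where the row before left it; what a row does not reach is not made up. A row lasts 1/10 s, in which the tool goes at most 50 mm and 8.59 degrees, less where a joint would pass 70% of its speed; a pose out of reach is approached as far as the arm can. A call with a gripper value outside its range is refused whole. "grip" is the opening, from 0 (shut) to 1 (fully open), set as the call begins (left out, the last holds). The fingers move at their own pace and stop on an object; "force" is the grip in N (left out, the last holds). Time passes only in rows, so rows that do not move let the fingers close. It gives the time, the measured TCP pose, the force and the opening at its end, in the units of the state.
- monitor.observe(): the state, without advancing time (a new reading comes with each control period).
- imaging.get_image(name): name is "side" or "top"; returns a dict with "color" (400x640x3 uint8, red, green, blue), "fx", "fy", "cx", "cy" (pixels), "dist_coeffs" ([k1, k2, p1, p2, k3] as OpenCV has them; the pictures are not rectified), "rvec" (rotation vector, rad) and "tvec" (3), from world to camera coordinates, as OpenCV has them. Camera axes: x right, y down, z forward; pixel columns grow to the right and rows downward; lengths in m; the calibration is good to about 2 mm. A picture is of the moment at which its call begins. There is no depth.
- workorder.sign_off(): hands the job in, once; it reports no verdict.
Trained networks look in the newest picture that a camera, given by its name, has taken for a name from the list of things; names that differ only in an ending like _2 or _b are one class to them, and where a whole thing is asked for, a point or a joint stands for the part that bears it (a point fixed in the world has none). Each returns a list of dicts, best first, with "p" (0 to 1); they miss things now and then, are a little off and sometimes report something else, mostly with a low value. They report only what shows in the picture. A call takes as long as a camera call. They do not tell look-alikes from the thing itself.
- outline_of(camera, thing): "mask" (400x640 bool, what is visible of it) and "rect" ([left, top, width, height] in pixels, round what is visible of it).
The state is a dict: "clock": time; "joints": joint angles; "dq": joint speeds; "joint_efforts": joint torques, N m; "position": TCP position; "ee_rot": TCP orientation; "force": force on the tool from outside, world axes, zero at the start; "ft_torque": the same for the moment, N m; "width": opening from 0.0 (shut) to 1.0 (fully open).
Only numpy, scipy, OpenCV 4.12 (cv2) and the standard library are available. Lean on these libraries where they do the work, as an engineer would, in place of code of your own. Each camera call takes 0.05 s, during which the arm holds its last target. There are 200 camera calls.

### The job

Stand the tall vial, whose cap is still standing proud, in the pocket of the capping press's shuttle and let go of it, then push the shuttle all the way in to its stop under the ram. Push the knob on top down past its soft first stop to the firm second stop, so that the press and nothing else drives the cap fully on, and let the knob spring all the way back up. Finish with the capped vial upright in the pocket under the ram, and leave the two short vials standing where they are.

Things in the scene. Friction and masses are not known exactly. Their poses are not given: they have to be found in the camera images.
- press: Fixed capping press: navy head on a white column, grey base plate 8 mm thick. Origin on the bench under the ram axis; z up, +y along the shuttle track to the loading end, +x to the column (65 to 105 mm from the axis). Head 56 mm wide in y, from x = -30 mm to the column, 130 to 165 mm above the bench. Rubber ram pad, 28 mm across, at 110.5 mm. Yaw -0.2 to 0.3 rad.
- nest (a point): Centre of the floor of the pocket in the shuttle, 18 mm above the bench: a round blind hole 30 mm across and 10 mm deep with a 3 mm chamfered rim (28 mm above the bench), in an aluminium block 56 x 56 mm. It moves with the shuttle.
- paddle (a point): Middle of the top edge of the outer (press +y) face of the shuttle's upright black paddle: 36 mm wide in press x, 10 mm thick in press y, from 10 to 70 mm above the bench; the face is 105 mm beyond the pocket centre. Push this face towards press -y to send the shuttle in; about 2 N moves it.
- shuttle (a joint): Slide of the shuttle, m: 0 fully out (pocket 120 mm from the ram axis along press +y), 0.12 fully in against its stop (pocket under the ram). It stays where it is left.
- knob_top (a point): Centre of the flat top of the white press knob, 40 mm across, 15 mm thick; 205 mm above the bench when up. It goes straight down when pressed, 18 mm in all.
- plunger (a joint): First, soft part of the knob's travel, m: 0 up, 0.012 at the first stop; about 1.5 to 3.5 N, sprung back. At the first stop the ram pad just reaches a proud cap.
- collar (a joint): Second, stiffer part of the knob's travel, m (the steel collar under the knob sinks with it): 0 up, 0.006 at the second, firm stop; starts at about 7 N and ends at about 11 N, plus about 4 N while a cap is being pushed on; sprung back.
- vial: The tall amber glass vial, loose, 23 mm across, about 50 g. Origin at the centre of its underside, z up along its axis. Straight body up to 58 mm, a 17 mm neck from 64 to 75 mm, and a white cap 23 mm across and 10 mm high whose top is 80 mm above the underside while proud (74 mm fully on).
- cap (a joint): How far the cap has been pushed down onto the tall vial, m: 0 proud, 0.006 fully on, about 0.0055 after a full stroke of the press; it needs about 4 N and stays where it is left.
- short_a: One of two short amber vials, loose, 23 mm across, 47 mm high with its white cap, already closed. Origin at the centre of its underside. Bystander.
- short_b: The other short amber vial, the same as short_a. Bystander.
Not all that is in view belongs to the job. Leave any black look-alike of the vial alone.

How it is judged:
By the outcome, as a careful person would: the job done as asked, in the order asked, and still so for the second after the job is handed in, with the robot touching nothing.
It also fails if it takes over 59 s, if anything falls off the work surface, if the arm or the gripper's body presses on something with over 40 N, if the wrist force passes 120 N, or if a joint passes its speed limit or range.

## Working session

There is one attempt and no reset: what is moved stays moved. The work goes in short steps, Python scripts to look and compute and a tool call to move; the robot and the scene stay as the last step left them, time stands still between calls to the robot, and variables do not carry over. Pictures are saved under pics/ and viewed, about 8 in all and at most 12, crops included, and the job is handed in when it is done.

Besides the shell and the picture viewer there is one more tool, called after "Emit:" as name([rows], argument=value, ...), one row to a line, values as JSON. move_arm: Moves the arm, as the interface text tells. Its arguments: {"type":"object","properties":{"series":{"type":"array"},"grip":{"type":"number"},"force":{"type":"number"}},"required":["series"]}

```bash
mkdir -p pics; ls; cat > h.py <<'E'
import numpy as np, cv2
from cell import monitor, imaging, workorder, outline_of
def cam(n):
    d=imaging.get_image(n); d['K']=np.array([[d['fx'],0,d['cx']],[0,d['fy'],d['cy']],[0,0,1.]])
    d['R']=cv2.Rodrigues(np.array(d['rvec'],float))[0]; d['t']=np.array(d['tvec'],float).reshape(3); d['D']=np.array(d['dist_coeffs'],float); return d
def ray(d,uv):
    p=cv2.undistortPoints(np.array([[uv]],float),d['K'],d['D'])[0,0]
    return -d['R'].T@d['t'], d['R'].T@np.array([p[0],p[1],1.])
def at_z(d,uv,z):
    o,r=ray(d,uv); return o+r*(z-o[2])/r[2]
def tri(d1,u1,d2,u2):
    o1,r1=ray(d1,u1);o2,r2=ray(d2,u2)
    s=np.linalg.lstsq(np.c_[r1,-r2],o2-o1,rcond=None)[0]
    a=o1+s[0]*r1;b=o2+s[1]*r2; return (a+b)/2,np.linalg.norm(a-b)
def proj(d,X):
    return cv2.projectPoints(np.array(X,float).reshape(-1,3),d['rvec'] if isinstance(d['rvec'],np.ndarray) else np.array(d['rvec'],float),d['t'],d['K'],d['D'])[0].reshape(-1,2)
def save(d,f): cv2.imwrite(f,cv2.cvtColor(d['color'],cv2.COLOR_RGB2BGR))
E
python3 - <<'E'
from h import *
s=monitor.observe(); print(s)
for n in('top','side'):
    d=cam(n); save(d,f'pics/{n}0.png'); print(n,-d['R'].T@d['t'],d['R'][2])
    for th in('press','nest','paddle','knob_top','vial','short_a'):
        for r in outline_of(n,th)[:4]:
            ys,xs=np.nonzero(r['mask']); print(n,th,round(r['p'],2),r['rect'],xs.mean().round(1),ys.mean().round(1))
E
```

```text
pics
{'clock': 0.0, 'joints': array([-1.38859896,  0.43518036,  0.02494391,  1.57411249, -0.01157635,
        1.13399707, -0.07509799]), 'dq': array([ 0.00037385,  0.00292554,  0.00177624, -0.00057611,  0.00081489,
        0.00310581, -0.0003127 ]), 'joint_efforts': array([ 5.04567215e-04, -6.67849731e+01,  9.84667428e-01, -3.14452851e+01,
       -6.05703495e-02,  4.31247451e-02,  1.77959864e-04]), 'position': array([0.1755085 , 0.59934083, 0.24496514]), 'ee_rot': array([-4.45887122e-01, -3.10971606e+00,  2.43646657e-03]), 'force': array([ 0.67286471, -0.52767805, -0.23398273]), 'ft_torque': array([ 0.0090939 ,  0.0081964 , -0.03401602]), 'width': 1.0005250636672334}
top [0.4287027  0.04107091 1.03880862] [ 0.0961867   0.01990083 -0.99516435]
top press 0.68 [339.9, 131.1, 127.1, 70.9] 404.2 167.8
top nest 0.59 [356.5, 168.5, 52.6, 22.2] 386.8 179.8
top nest 0.15 [339.1, 127.8, 128.1, 71.0] 404.3 167.5
top paddle 0.8 [359.0, 169.3, 52.2, 21.1] 388.5 180.0
top knob_top 0.48 [445.0, 163.2, 23.5, 19.3] 455.3 171.7
top vial 0.58 [282.4, 212.1, 8.8, 12.2] 288.6 218.1
top short_a 0.46 [288.3, 174.3, 2.9, 10.6] 288.7 179.6
side [ 0.42226421 -0.59428518  0.64670223] [ 0.11644678  0.77663447 -0.61909535]
side press 0.79 [326.7, 247.1, 137.4, 150.9] 389.8 327.2
side nest 0.63 [338.5, 249.8, 26.5, 83.8] 351.8 282.7
side paddle 0.79 [340.5, 248.1, 23.3, 82.6] 351.6 284.2
side knob_top 0.92 [366.7, 272.7, 31.9, 29.2] 382.8 289.5
side vial 0.77 [278.9, 187.9, 10.7, 32.7] 283.9 204.1
side vial 0.67 [269.7, 169.0, 9.4, 38.1] 275.9 184.1
side short_a 0.62 [290.8, 160.9, 11.8, 20.7] 295.7 169.9
side short_a 0.45 [326.9, 192.4, 11.6, 26.7] 332.9 206.2
side short_a 0.42 [341.7, 249.2, 23.0, 81.9] 351.9 283.1
```

View pics/top0.png

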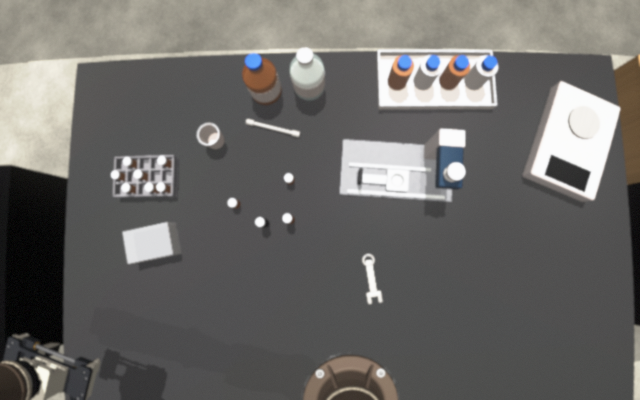

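View pics/side0.png

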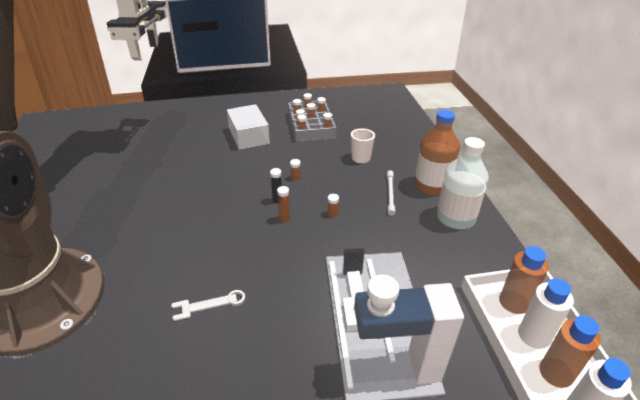

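The pictures show the tall vial at side (284,205) / top (288,218), and the black look-alike at side (276,186) / top (261,222). The shorts are at side (295,170) and (333,206). The press's loading end faces image-left in the top view, which is world +y. I'll measure next.

```bash
python3 - <<'E'
from h import *
t=cam('top');s=cam('side')
def blob(d,x0,y0,x1,y1,thr=140):
    c=d['color'][y0:y1,x0:x1].astype(int); m=(c.min(2)>thr).astype(np.uint8)
    n,l,st,ce=cv2.connectedComponentsWithStats(m); i=1+np.argmax(st[1:,4]); return ce[i]+[x0,y0],st[i]
a,sa=blob(t,278,208,300,230); b,sb=blob(s,274,183,294,200)
print('cap',a,sa,b,sb,tri(t,a,s,b), at_z(t,a,.079))
# shorts
for (p,q) in (((288,178),(333,199)),((232,203),(295,163)),((261,222),(276,173))): print(tri(t,p,s,q))
# knob
r=outline_of('top','knob_top')[0];
k,sk=blob(t,440,158,472,186,170); print('knob',k,sk,at_z(t,k,.203))
def crop(d,x0,y0,x1,y1,f): return cv2.resize(cv2.cvtColor(d['color'][y0:y1,x0:x1],cv2.COLOR_RGB2BGR),None,fx=f,fy=f,interpolation=cv2.INTER_CUBIC)
A=crop(t,330,125,480,210,5); B=crop(s,320,240,460,400,3.5)
cv2.imwrite('pics/ct.png',A);cv2.imwrite('pics/cs.png',B)
E
```

```text
cap [286.5505618  217.65168539] [ 4  5 10 11 89] [282.8627451  190.56862745] [  3   3  12  11 102] (array([0.47971014, 0.15483065, 0.07614495]), np.float64(0.001271650078321502)) [0.47892461 0.15451591 0.079     ]
(array([0.58509315, 0.15491117, 0.04057702]), np.float64(0.002326209745159546))
(array([0.5220828 , 0.30096104, 0.04272015]), np.float64(0.0030989534198581996))
(array([0.47067665, 0.2185065 , 0.07695333]), np.float64(0.0033771720747921494))
knob [455.35335689 170.67844523] [  4   4  22  18 283] [ 0.56972677 -0.22871242  0.203     ]
```

View pics/ct.png

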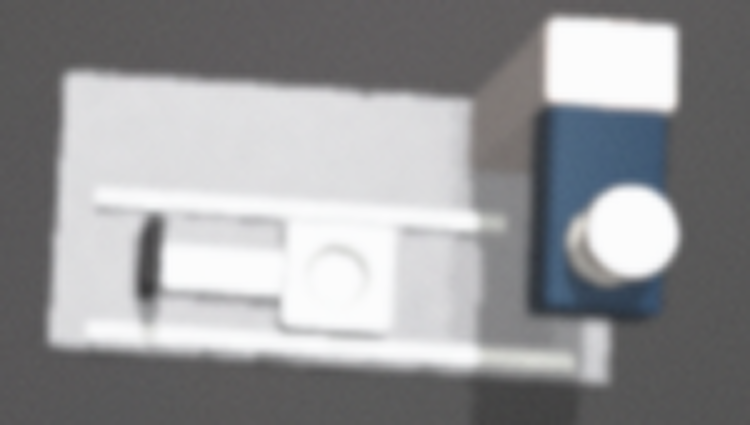

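View pics/cs.png

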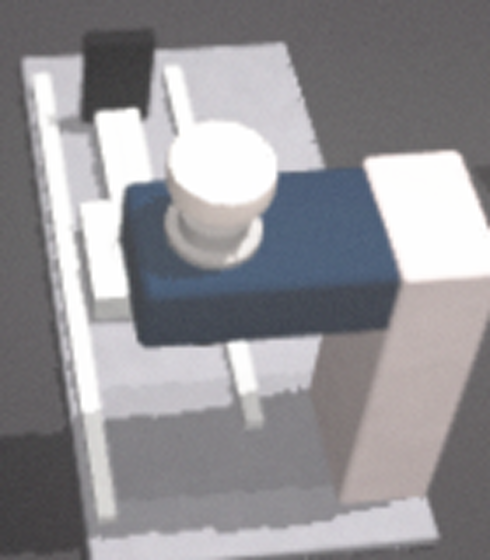

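```bash
python3 - <<'E'
from h import *
t=cam('top');s=cam('side')
T=lambda u,v:(u/5+330-.4,v/5+125-.4)
S=lambda u,v:(u/3.5+320-.36,v/3.5+240-.36)
n=at_z(t,T(338,278),.028); print('nest',n)
for a,b in((T(50,347),T(608,383)),(T(66,72),T(470,100)),):
    A,B=at_z(t,a,.008),at_z(t,b,.008); d=A-B; print('edge',A,B,'yaw',np.arctan2(-d[0],d[1]))
A,B=at_z(t,T(50,347),.008),at_z(t,T(66,72),.008); d=B-A; print('end',d,'yaw',np.arctan2(d[1],d[0]))
k=tri(t,T(633,231),s,S(221,160)); print('knob',k, at_z(s,S(221,160),.205), at_z(t,T(633,231),.205))
k=k[0]; d=n-k; print('n-k',d,np.linalg.norm(d[:2]),'yaw',np.arctan2(-d[0],d[1]))
print('paddle top outer', at_z(t,T(137,260),.07),'bottom', at_z(s,S(84,33),.07),at_z(s,S(153,30),.07))
E
```

```text
nest [ 0.57581282 -0.12999781  0.028     ]
edge [0.5437977  0.02112791 0.008     ] [ 0.52033745 -0.27653371  0.008     ] yaw -0.07865258988191154
edge [0.6933597  0.01001536 0.008     ] [ 0.67505479 -0.20835092  0.008     ] yaw -0.08363111496500897
end [ 0.149562   -0.01111255  0.        ] yaw -0.07416432852875357
knob (array([ 0.56958958, -0.23008615,  0.20479823]), np.float64(0.0009053101033783795)) [ 0.56999181 -0.230238    0.205     ] [ 0.56910155 -0.22992659  0.205     ]
n-k [ 0.00622325  0.10008834 -0.17679823] 0.10028162403024302 yaw -0.06209759113967139
paddle top outer [ 0.58023214 -0.02208174  0.07      ] bottom [ 0.56933533 -0.02564447  0.07      ] [ 0.60459773 -0.0291876   0.07      ]
```

Emit:
move_arm([
  [2.5, -3.7, 0, 0, 0, -6],
  [2.5, -3.7, 0, 0, 0, -6],
  [2.5, -3.7, 0, 0, 0, -6],
  [2.5, -3.7, 0, 0, 0, -6],
  [2.5, -3.7, 0, 0, 0, -6],
  [2.5, -3.7, 0, 0, 0, -6],
  [2.5, -3.7, 0, 0, 0, -6],
  [2.5, -3.7, 0, 0, 0, -6],
], grip=0.75, force=15)

```text
clock: 1.75
position: [0.3764, 0.3023, 0.246]
ee_rot: [-1.678, -2.656, -0.001]
force: [-0.4, -0.1, -0.4]
width: 0.749
```

Emit:
move_arm([
  [2.1, -3.0, -1, 0, 0, -5],
  [2.1, -3.0, -1, 0, 0, -5],
  [2.1, -3.0, -1, 0, 0, -5],
  [2.1, -3.0, -1, 0, 0, -5],
  [1.8, -2.8, -1, 0, 0, -5.6],
  [0, 0, 0, 0, 0, 0],
  [0, 0, 0, 0, 0, 0],
  [0, 0, 0, 0, 0, 0],
])

```text
clock: 2.55
position: [0.4772, 0.157, 0.1959]
ee_rot: [-2.217, -2.225, -0.001]
force: [0.4, 0.5, -0.2]
width: 0.75
```

```bash
python3 - <<'E'
from h import *
s=monitor.observe(); R=cv2.Rodrigues(s['ee_rot'])[0]; print(s['position'],R.round(3),s['joints'].round(2))
d=cam('side'); c=d['color'][60:260,200:400]; cv2.imwrite('pics/a.png',cv2.resize(cv2.cvtColor(c,cv2.COLOR_RGB2BGR),None,fx=3,fy=3))
print(proj(d,s['position']), proj(d,s['position']+R[:,2]*.019))
E
```

```text
[0.47724544 0.1569682  0.19591436] [[-0.004  1.    -0.   ]
 [ 1.     0.004  0.001]
 [ 0.001 -0.    -1.   ]] [-0.79  0.3   0.47  1.96 -0.17  0.92 -0.23]
[[278.59464135 139.91622808]] [[279.03911556 148.41772817]]
```

View pics/a.png

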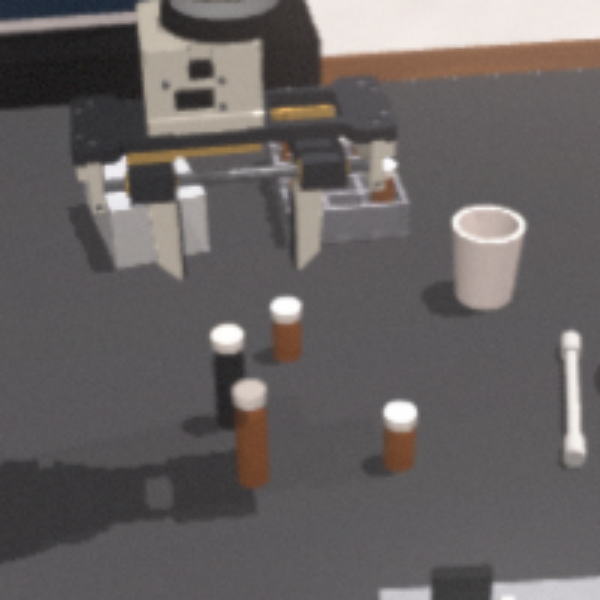

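Emit:
move_arm([
  [0.2, -0.2, -3, 0, 0, 0],
  [0, 0, -4, 0, 0, 0],
  [0, 0, -4, 0, 0, 0],
  [0, 0, -2.5, 0, 0, 0],
  [0, 0, -1.6, 0, 0, 0],
  [0, 0, 0, 0, 0, 0],
  [0, 0, 0, 0, 0, 0],
])

```text
clock: 3.3
position: [0.4796, 0.1547, 0.0452]
ee_rot: [-2.218, -2.224, -0.0]
force: [0.1, 0.6, 0.1]
width: 0.748
```

Emit:
move_arm([
  [0, 0, 0, 0, 0, 0],
  [0, 0, 0, 0, 0, 0],
  [0, 0, 0, 0, 0, 0],
  [0, 0, 0, 0, 0, 0],
  [0, 0, 0, 0, 0, 0],
  [0, 0, 0, 0, 0, 0],
  [0, 0, 0, 0, 0, 0],
  [0, 0, 0, 0, 0, 0],
], grip=0.1, force=15)

```text
clock: 4.1
position: [0.4796, 0.1538, 0.0448]
ee_rot: [-2.22, -2.223, -0.0]
force: [0.0, -0.2, 0.7]
width: 0.246
```

Emit:
move_arm([
  [0, 0, 2, 0, 0, 0],
  [0, 0, 4, 0, 0, 0],
  [0.2, -0.4, 4, 0, 0, 0],
  [1.5, -4, 2, 0, 0, -1],
  [1.5, -4.5, 0, 0, 0, -1],
  [1.6, -4.5, 0, 0, 0, -1],
  [1.6, -4.5, 0, 0, 0, -1],
  [1.6, -4.5, 0, 0, 0, -0.6],
])

```text
clock: 4.9
position: [0.5599, -0.0718, 0.1648]
ee_rot: [-2.308, -2.132, -0.0]
force: [1.9, 0.3, 0.8]
width: 0.246
```

Emit:
move_arm([
  [1.0, -3.5, 0, 0, 0, 0],
  [0.7, -2.0, 0, 0, 0, 0],
  [0, 0, 0, 0, 0, 0],
  [0, 0, 0, 0, 0, 0],
  [0, 0, 0, 0, 0, 0],
  [0, 0, 0, 0, 0, 0],
])

```text
clock: 5.5
position: [0.5765, -0.1236, 0.1647]
ee_rot: [-2.305, -2.134, -0.0]
force: [-0.4, 0.7, 0.0]
width: 0.244
```

```bash
python3 - <<'E'
from h import *
s=monitor.observe(); R=cv2.Rodrigues(s['ee_rot'])[0]; print(s['position'],R[:,1].round(3),s['width'])
d=cam('side'); c=d['color'][140:400,240:480]; cv2.imwrite('pics/b.png',cv2.resize(cv2.cvtColor(c,cv2.COLOR_RGB2BGR),None,fx=2.3,fy=2.3))
for r in outline_of('side','vial')[:2]: print(r['p'],r['rect'])
P=s['position']; print('expected bottom/top',proj(d,[P-[0,0,.045],P+[0,0,.035]]))
E
```

```text
[ 0.57651344 -0.12360504  0.16465789] [ 0.997 -0.077 -0.   ] 0.2438418676079076
0.79 [355.9, 235.9, 17.3, 38.8]
0.61 [270.8, 170.8, 11.8, 34.1]
expected bottom/top [[362.73206542 269.53468308]
 [366.56131841 231.50144514]]
```

View pics/b.png

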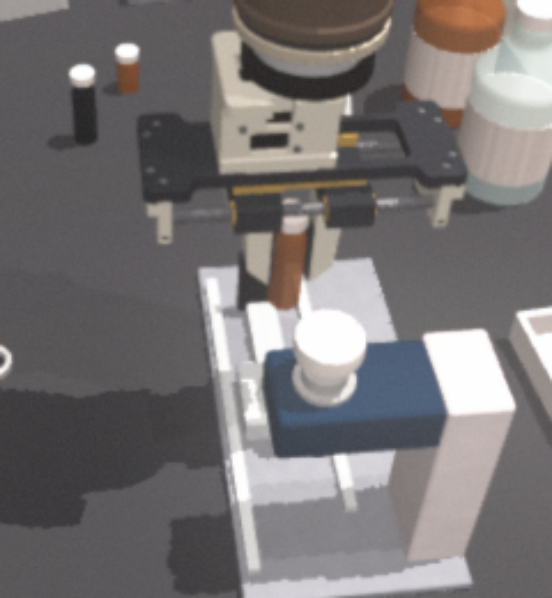

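Emit:
move_arm([
  [0, -0.6, -2, 0, 0, 0],
  [0, 0, -3, 0, 0, 0],
  [0, 0, -2, 0, 0, 0],
  [0, 0, -0.8, 0, 0, 0],
  [0, 0, -0.4, 0, 0, 0],
  [0, 0, -0.4, 0, 0, 0],
  [0, 0, 0, 0, 0, 0],
])

```text
clock: 6.3
position: [0.577, -0.1311, 0.0791]
ee_rot: [2.307, 2.132, 0.001]
force: [-0.0, 0.4, -0.6]
width: 0.246
```

Emit:
move_arm([
  [0, 0, -0.3, 0, 0, 0],
  [0, 0, -0.3, 0, 0, 0],
  [0, 0, -0.3, 0, 0, 0],
  [0, 0, -0.3, 0, 0, 0],
  [0, 0, -0.1, 0, 0, 0],
  [0, 0, 0, 0, 0, 0],
])

```text
clock: 6.9
position: [0.5765, -0.1312, 0.0655]
ee_rot: [-2.307, -2.132, 0.0]
force: [-0.5, -0.1, -0.8]
width: 0.246
```

```bash
python3 - <<'E'
from h import *
s=monitor.observe(); print(s['position'],s['force'],s['ft_torque'],s['width'])
d=cam('side'); e=cam('top')
P=lambda i,x0,y0,x1,y1,w:cv2.resize(cv2.cvtColor(i['color'][y0:y1,x0:x1],cv2.COLOR_RGB2BGR),(w,500))
cv2.imwrite('pics/c.png',np.hstack([P(d,310,220,410,345,400),P(e,340,120,440,245,400)]))
E
```

```text
[ 0.57647831 -0.13117505  0.06552202] [-0.46597109 -0.11716846 -0.84895421] [-0.12887306  0.03564492  0.03206649] 0.24577928884696765
```

View pics/c.png

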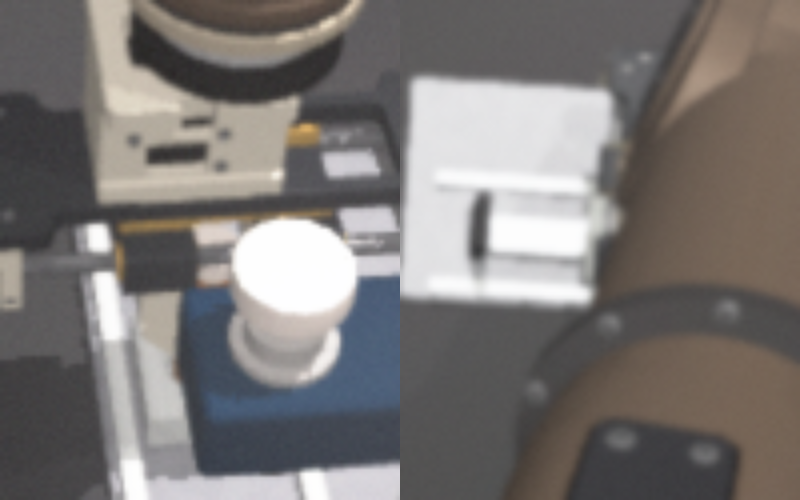

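Emit:
move_arm([
  [0, 0, -0.1, 0, 0, 0],
  [0, 0, -0.1, 0, 0, 0],
  [0, 0, 0, 0, 0, 0],
])

```text
clock: 7.3
position: [0.5766, -0.1311, 0.0636]
ee_rot: [-2.307, -2.132, 0.0]
force: [-0.5, -0.7, 0.1]
width: 0.242
```

Emit:
move_arm([
  [0, 0, -0.1, 0, 0, 0],
  [0, 0, 0, 0, 0, 0],
  [0, 0, 0, 0, 0, 0],
])

```text
clock: 7.6
position: [0.5767, -0.1312, 0.0628]
ee_rot: [2.307, 2.132, 0.0]
force: [-0.4, 0.1, 1.1]
width: 0.243
```

Contact is starting at the expected floor height, so I'll release slowly and rise.

Emit:
move_arm([
  [0, 0, 0, 0, 0, 0],
  [0, 0, 0, 0, 0, 0],
  [0, 0, 0, 0, 0, 0],
  [0, 0, 0, 0, 0, 0],
  [0, 0, 0, 0, 0, 0],
  [0, 0, 0, 0, 0, 0],
], grip=0.6)

```text
clock: 8.2
position: [0.5766, -0.1312, 0.0627]
ee_rot: [2.307, 2.132, 0.0]
force: [-0.3, 0.8, 0.2]
width: 0.599
```

Emit:
move_arm([
  [0, 0, 1, 0, 0, 0],
  [0, 0, 3, 0, 0, 0],
  [0, 0, 4, 0, 0, 0],
  [0, 0, 4, 0, 0, 0],
  [0.3, 4, 1, 0, 0, 0],
  [0.4, 4.8, 0, 0, 0, 0],
  [0.4, 4.8, 0, 0, 0, 0],
  [0.4, 4.5, 0, 0, 0, 0],
])

```text
clock: 9.0
position: [0.5916, 0.052, 0.1939]
ee_rot: [2.307, 2.132, 0.002]
force: [-0.2, 0.4, -0.4]
width: 0.6
```

```bash
python3 - <<'E'
from h import *
s=monitor.observe(); print(s['position'],s['width'])
d=cam('side'); e=cam('top')
P=lambda i,x0,y0,x1,y1,w:cv2.resize(cv2.cvtColor(i['color'][y0:y1,x0:x1],cv2.COLOR_RGB2BGR),(w,500))
cv2.imwrite('pics/d.png',np.hstack([P(d,310,220,410,345,400),P(e,340,120,440,245,400)]))
for c in('top','side'):
  for th in('vial','paddle'):
    for r in outline_of(c,th)[:2]: print(c,th,r['p'],r['rect'])
n=np.array([.577,-.1305,.018]); print(proj(e,[n+[0,0,.08]]),proj(d,[n+[0,0,.08]]))
E
```

```text
[0.59164806 0.05197763 0.19387716] 0.5996033911758876
top paddle 0.63 [360.0, 170.2, 51.1, 20.5]
side vial 0.89 [269.2, 168.6, 14.6, 35.1]
side vial 0.71 [353.1, 276.7, 15.7, 16.0]
side paddle 0.75 [339.7, 247.4, 24.2, 82.4]
[[402.08937656 175.52307333]] [[363.12220279 282.11552895]]
```

View pics/d.png

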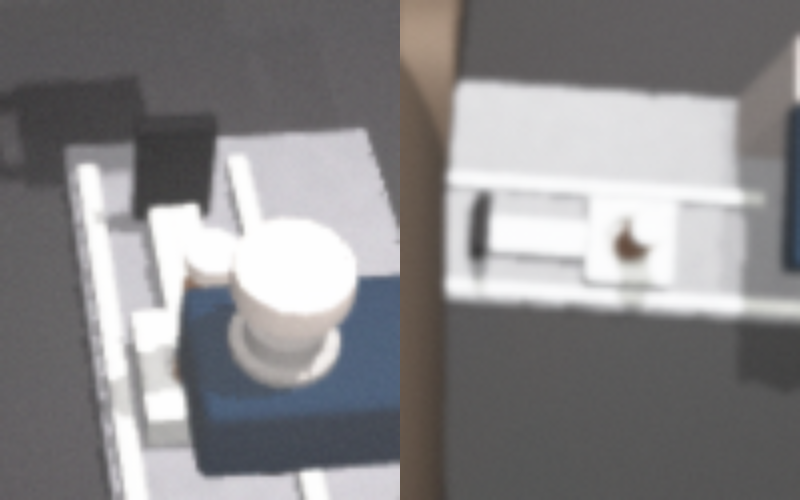

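Emit:
move_arm([
  [0, 0, -3, 0, 0, 0],
  [-0.3, -2.5, -3, 0, 0, 0],
  [0, 0, -4, 0, 0, 0],
  [0, 0, -3, 0, 0, 0],
  [0, 0, -1, 0, 0, 0],
  [0, 0, 0, 0, 0, 0],
  [0, 0, 0, 0, 0, 0],
], grip=0)

```text
clock: 10.0
position: [0.5896, 0.024, 0.0541]
ee_rot: [2.308, 2.13, 0.002]
force: [0.3, 0.0, -0.3]
width: 0.047
```

Emit:
move_arm([
  [-0.1, -1.0, 0, 0, 0, 0],
  [-0.1, -1.0, 0, 0, 0, 0],
  [-0.1, -1.0, 0, 0, 0, 0],
  [0, -0.5, 0, 0, 0, 0],
  [0, -0.5, 0, 0, 0, 0],
  [-0.1, -0.5, 0, 0, 0, 0],
  [0, -0.5, 0, 0, 0, 0],
])

```text
clock: 10.7
position: [0.5847, -0.0249, 0.0528]
ee_rot: [-2.306, -2.132, -0.001]
force: [-0.1, 1.7, 0.4]
width: 0.002
```

Emit:
move_arm([
  [0, -0.5, 0, 0, 0, 0],
  [-0.1, -0.6, 0, 0, 0, 0],
  [0, -0.7, 0, 0, 0, 0],
  [-0.1, -0.7, 0, 0, 0, 0],
  [0, -0.7, 0, 0, 0, 0],
  [-0.1, -0.7, 0, 0, 0, 0],
  [0, -0.7, 0, 0, 0, 0],
  [-0.1, -0.7, 0, 0, 0, 0],
])

```text
clock: 11.5
position: [0.5807, -0.0788, 0.0527]
ee_rot: [2.307, 2.132, 0.0]
force: [0.6, 2.6, -0.8]
width: 0.004
```

Emit:
move_arm([
  [0, -0.7, 0, 0, 0, 0],
  [-0.1, -0.6, 0, 0, 0, 0],
  [0, -0.5, 0, 0, 0, 0],
  [0, -0.4, 0, 0, 0, 0],
  [-0.1, -0.3, 0, 0, 0, 0],
  [0, -0.3, 0, 0, 0, 0],
  [0, 0, 0, 0, 0, 0],
])

```text
clock: 12.2
position: [0.5786, -0.1068, 0.0528]
ee_rot: [2.307, 2.131, -0.0]
force: [-0.1, -0.4, 0.1]
width: 0.007
```

Emit:
move_arm([
  [0, -0.2, 0, 0, 0, 0],
  [0, -0.2, 0, 0, 0, 0],
  [0, -0.2, 0, 0, 0, 0],
  [0, -0.2, 0, 0, 0, 0],
])

```text
clock: 12.6
position: [0.5784, -0.1142, 0.0527]
ee_rot: [-2.307, -2.132, 0.0]
force: [-0.4, 1.9, 0.5]
width: 0.009
```

Emit:
move_arm([
  [0, -0.2, 0, 0, 0, 0],
  [0, -0.1, 0, 0, 0, 0],
  [0, -0.1, 0, 0, 0, 0],
])

```text
clock: 12.9
position: [0.5784, -0.1157, 0.0527]
ee_rot: [-2.303, -2.132, -0.002]
force: [-3.1, 10.8, 3.6]
width: 0.005
```

Emit:
move_arm([
  [0, -0.1, 0, 0, 0, 0],
  [0, 0, 0, 0, 0, 0],
])

```text
clock: 13.1
position: [0.5784, -0.1157, 0.0526]
ee_rot: [-2.302, -2.132, -0.003]
force: [-2.7, 11.2, 4.8]
width: 0.007
```

Emit:
move_arm([
  [0, 0.3, 0, 0, 0, 0],
  [0.1, 2, 0, 0, 0, 0],
  [0.2, 3, 2, 0, 0, 0],
  [0, 2, 4, 0, 0, 0],
  [0, 0, 5, 0, 0, 0],
  [0, 0, 5, 0, 0, 0],
  [0, 0, 5, 0, 0, 0],
  [0, 0, 2, 0, 0, 0],
])

```text
clock: 13.9
position: [0.5835, -0.0476, 0.2881]
ee_rot: [2.305, 2.127, 0.008]
force: [1.2, -0.4, 0.9]
width: 0.006
```

```bash
python3 - <<'E'
from h import *
s=monitor.observe(); print(s['position'],s['force'])
d=cam('side'); e=cam('top')
P=lambda i,x0,y0,x1,y1,w:cv2.resize(cv2.cvtColor(i['color'][y0:y1,x0:x1],cv2.COLOR_RGB2BGR),(w,500))
cv2.imwrite('pics/e.png',np.hstack([P(d,320,240,440,390,400),P(e,380,120,480,245,400)]))
for c in('top','side'):
  for th in('paddle','knob_top'):
    for r in outline_of(c,th)[:1]: print(c,th,r['p'],r['rect'])
E
```

```text
[ 0.58353021 -0.04757029  0.28808152] [ 1.20040197 -0.42607369  0.88092986]
side knob_top 0.84 [365.6, 274.2, 33.6, 29.7]
```

View pics/e.png

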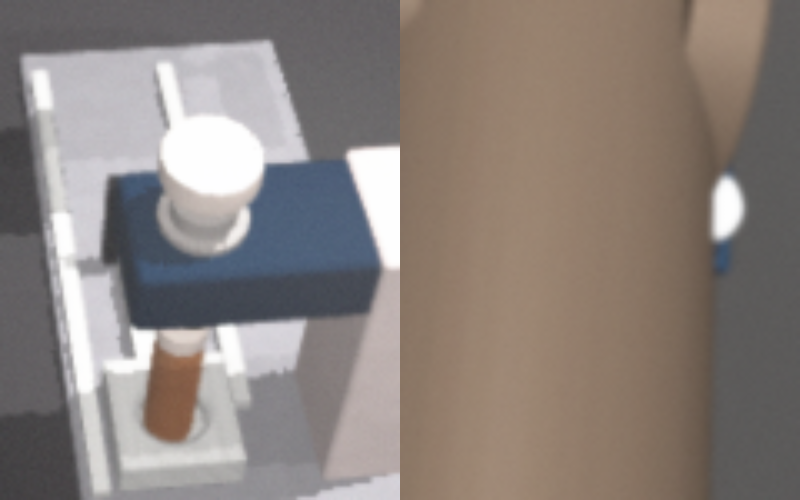

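Vial is upright under the ram with the shuttle in at its stop and the knob up. Next I move over the knob.

Emit:
move_arm([
  [-0.3, -3.5, 0, 0, 0, 0],
  [-0.4, -4.7, 0, 0, 0, 0],
  [-0.4, -4.7, 0, 0, 0, 0],
  [-0.3, -4.3, 0, 0, 0, 0],
  [0, -1, -3, 0, 0, 0],
  [0, 0, -2, 0, 0, 0],
  [0, 0, -0.6, 0, 0, 0],
  [0, 0, 0, 0, 0, 0],
])

```text
clock: 15.0
position: [0.5668, -0.2278, 0.2252]
ee_rot: [-2.305, -2.13, 0.003]
force: [1.3, -0.6, 1.0]
width: 0.004
```

Emit:
move_arm([
  [0, 0, -0.3, 0, 0, 0],
  [0, 0, -0.3, 0, 0, 0],
  [0, 0, -0.3, 0, 0, 0],
  [0, 0, 0, 0, 0, 0],
])

```text
clock: 15.4
position: [0.5681, -0.228, 0.218]
ee_rot: [2.306, 2.132, 0.001]
force: [1.2, 0.4, 2.8]
width: 0.005
```

Emit:
move_arm([
  [0, 0, -0.3, 0, 0, 0],
  [0, 0, -0.3, 0, 0, 0],
  [0, 0, -0.2, 0, 0, 0],
  [0, 0, 0, 0, 0, 0],
])

```text
clock: 15.8
position: [0.5682, -0.2281, 0.2103]
ee_rot: [2.306, 2.132, 0.002]
force: [-0.0, 1.2, 9.6]
width: 0.001
```

Emit:
move_arm([
  [0, 0, -0.2, 0, 0, 0],
  [0, 0, -0.2, 0, 0, 0],
  [0, 0, 0, 0, 0, 0],
])

```text
clock: 16.1
position: [0.5682, -0.2281, 0.2069]
ee_rot: [2.306, 2.132, 0.002]
force: [-1.2, 2.7, 12.2]
width: 0.01
```

Emit:
move_arm([
  [0, 0, -0.1, 0, 0, 0],
  [0, 0, -0.1, 0, 0, 0],
  [0, 0, 0, 0, 0, 0],
])

```text
clock: 16.4
position: [0.5685, -0.2282, 0.2066]
ee_rot: [2.306, 2.131, 0.005]
force: [-7.2, 5.4, 27.8]
width: 0.003
```

Emit:
move_arm([
  [0, 0, 0.4, 0, 0, 0],
  [0, 0, 0.6, 0, 0, 0],
  [0, 0, 1, 0, 0, 0],
  [0, 0, 3, 0, 0, 0],
  [0, 2, 4, 0, 0, 0],
  [0, 4.5, 2, 0, 0, 0],
  [0, 4.9, 0, 0, 0, 0],
  [0, 4.9, 0, 0, 0, 0],
])

```text
clock: 17.2
position: [0.5674, -0.0641, 0.3145]
ee_rot: [2.308, 2.13, 0.001]
force: [1.0, 0.3, -0.1]
width: 0.008
```

Emit:
move_arm([
  [-1, 4.8, 0, 0, 0, 0],
  [-1, 4.8, 0, 0, 0, 0],
  [-1, 4.8, 0, 0, 0, 0],
  [-1, 4.8, 0, 0, 0, 0],
  [-1, 4.8, 0, 0, 0, 0],
  [0, 0, 0, 0, 0, 0],
])

```text
clock: 17.8
position: [0.515, 0.1829, 0.3129]
ee_rot: [-2.293, -2.143, 0.001]
force: [0.2, -0.6, -0.3]
width: 0.003
```

```bash
python3 - <<'E'
from h import *
s=monitor.observe(); print(s['position'],s['force'])
d=cam('side'); e=cam('top')
P=lambda i,x0,y0,x1,y1,w:cv2.resize(cv2.cvtColor(i['color'][y0:y1,x0:x1],cv2.COLOR_RGB2BGR),(w,500))
cv2.imwrite('pics/f.png',np.hstack([P(d,320,240,440,390,400),P(e,380,120,480,245,400)]))
for c in('top','side'):
  for th in('knob_top','vial','short_a','paddle'):
    for r in outline_of(c,th)[:4]: print(c,th,r['p'],r['rect'])
E
```

```text
[0.51503285 0.18290758 0.31294094] [ 0.21247874 -0.61644368 -0.30798762]
top knob_top 0.78 [445.4, 162.5, 18.4, 19.0]
top knob_top 0.22 [284.0, 173.5, 9.6, 11.1]
top short_a 0.64 [289.2, 171.9, 3.7, 13.4]
top paddle 0.95 [393.6, 172.5, 54.8, 20.4]
side knob_top 0.57 [365.5, 278.8, 34.5, 24.9]
side knob_top 0.26 [290.8, 162.0, 12.3, 22.2]
side vial 0.94 [360.3, 338.2, 23.4, 36.3]
side vial 0.59 [272.4, 169.1, 8.9, 36.4]
side short_a 0.67 [288.8, 163.5, 14.1, 17.9]
side short_a 0.54 [323.5, 193.1, 16.0, 26.6]
side paddle 0.97 [349.7, 298.9, 43.2, 85.9]
side paddle 0.4 [289.1, 161.6, 14.1, 21.8]
```

View pics/f.png

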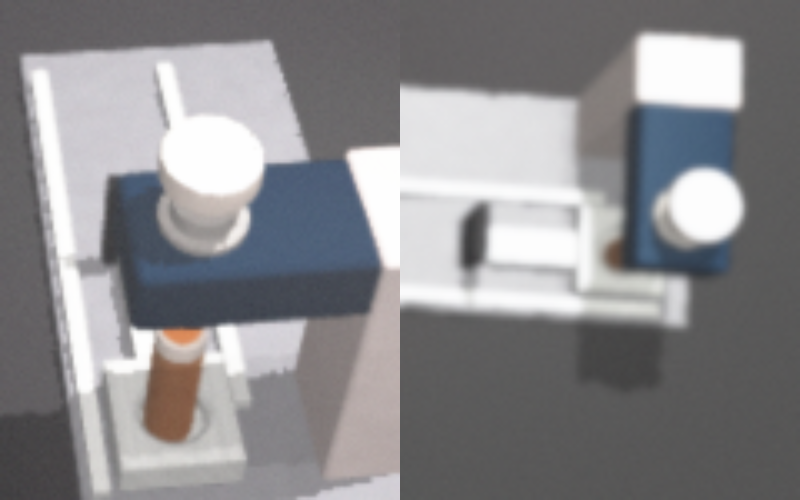

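The cap has dropped to about 74.5 mm, so the 75 mm neck now just shows through its top as an orange disc. The knob is back up, the vial is upright, the shuttle is in and the shorts haven't moved. I'm handing the job in.

```bash
python3 -c "
from cell import workorder; print(workorder.sign_off())"
```

```text
the job is handed in; nothing more can be done
None
```

The tall vial is capped and standing upright in the pocket under the ram, and the job is handed in at about 18 s on the robot's clock. No verdict was reported.

- **Placing and pushing in:** I gripped the vial by its body, stood it in the pocket and let go. I then pushed the paddle with closed fingers until the shuttle met its stop. There the force rose to about 11 N within 1 mm of the computed position.
- **Pressing:** I pushed the knob through its soft stage to the firm stop, about 17–18 mm of travel. The force reached about 28 N there, and I then let the knob spring back.
- **Last checks:** The final pictures show the knob at the same height as before the press and the arm clear of everything. The two short vials and the black look-alike were found about where they started.
- **Cap:** I judged it fully on from the stroke and the picture; I did not measure its depth directly. It sits visibly lower, and an orange disc now shows on its top. I take that to be the 75 mm neck just above a cap that is now about 74.5 mm high.
- **Disagreements:** The vial sits slightly to one side within the pocket's clearance. The last top view did not detect the tall vial because the press head hides it. One camera detected only one short vial, but the side camera found both.

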